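Seat the keyed heating block in the thermal mixer and load a bottle

TASK

Get the thermal mixer ready: fit the round aluminium heating block into the mixer's cup, gently shuffling and turning it to feel for the keyway, which stops anywhere past the home mark, until the block is fully home on the cup's floor. Lower it in the hand, never drop or force it: the drive underneath is delicate. Then stand the reagent bottle upright in the block's hole, all the way down, and leave the vials and the timer as they are.

Things in the scene. Friction and masses are not known exactly. Their poses are not given: they have to be found in the camera images.
- mixer: White thermal mixer, 199 x 148 mm, 62 mm high, fixed; sloped panel at its front (-x). In its top a rubber boot with an open aluminium cup (dark bore, bright rim), 88 mm outside. Origin: under the boot's middle, on the bench; x to the rear, z up. Cup rim at z 67 mm, cup floor at z 22 mm. The cup shifts only at over 10 N sideways, turns only at over 0.3 N m. Load it with 60 N at most.
- well (a point): Middle of the boot, at the height of the cup's rim, fixed to the housing; axes as the mixer's. The cup rides on soft mounts, so its axis lies anywhere up to 3.5 mm from here in x and in y. This point does not show that; see or feel it. The bore is 58 mm wide, 45 mm deep, its mouth bevelled 2 mm.
- home_mark (a point): Small black wedge moulded on the housing top, 56 mm from the well point, midway between the mixer's -x and +y sides (45 deg left of the front). The cup coasts to a stop past it: its one straight keyway (10.5 mm wide, 9.5 mm deep, rim to floor) stands 0.14 to 1.49 rad from here, counter-clockwise seen from above, so towards and past the front. See or feel where.
- block: Round aluminium heating block, 73 mm high, 56 mm across (1 mm play all round in the cup), about 0.34 to 0.55 kg, standing on the bench. Origin: centre of its underside, z up. Foot bevelled 3 mm. The head, above z 47 mm, has two upright flats to grip, facing +y and -y, 48 mm apart; 28 mm of the block stays above the rim when home.
- block_key (a point): Foot of the block's key rib, on the block's -x side, 36 mm from its axis and 10 mm above its underside. The rib is 8 mm wide (6.6 mm at its bevelled foot) and runs up to 45.5 mm. The round foot thus enters the bore 10 mm before the rib meets the rim or the keyway.
- block_hole (a point): Centre of the mouth of the block's one hole, on its axis, 73 mm above its underside. The hole is 29.4 mm wide and 40 mm deep, its mouth bevelled 2 mm.
- bottle: The reagent bottle to load: round, 26.4 mm across, 68 mm tall with its screw cap (top 16 mm, 25.4 mm across), standing on the bench left of the mixer; the tallest of the small bottles. Origin: centre of its underside, z up. Fully down it stands 28 mm out of the block.
- vial_1: Bystander: small vial, 22 mm across, 46 mm tall. Origin: centre of its underside.
- vial_2: Bystander: small vial, 22 mm across, 46 mm tall. Origin: centre of its underside.
- vial_3: Bystander: small vial, 22 mm across, 46 mm tall. Origin: centre of its underside.
- timer: Bystander: flat square bench timer, 69 x 69 x 19 mm. Origin: centre of its underside.
Mind the look-alikes: they are no part of the job. Leave any blue look-alike of the bottle alone.

How it is judged:
By the outcome, as a careful person would: the job done as asked, in the order asked, and still so for the second after the job is handed in, with the robot touching nothing.
It also fails if it takes over 72 s, if anything falls off the work surface, if the arm or the gripper's body presses on something with over 40 N, if the wrist force passes 120 N, or if a joint passes its speed limit or range.

ROBOT

A 6-joint arm with a two-finger parallel gripper is mounted at the origin on a cart in front of the work surface, level with it; the furniture and walls round the work are solid. World frame = base frame: x ahead of the robot, y to its left, z up, the work surface at z = 0. Lengths are in m, angles in rad, forces in N, time in s.
With the tool pointing down it reaches from about 0.375 to 0.975 m from the base axis. Payload 3.8 kg.
Tool frame: the origin (TCP) lies midway between the tips of the shut fingers; the grasp point (between the pads) lies 19 mm behind it; z points along the fingers, y is the line along which they close (so a half turn about z gives the same grasp; the last joint's range is limited). The gripper opens to 88 mm and grips with 3 to 60 N. Pads are 18 mm wide; open, the fingers measure 123 mm over their backs; the gripper's body (75 mm by 187 mm) begins 45 mm behind the grasp point.
Start: joints at [-1.2, 0.264, 1.604, -0, 1.274, -0.037], TCP at [0.268, -0.62, 0.239] pointing down, gripper open.
Joint ranges: [-2.63, 2.63], [-0.94, 2.18], [0.31, 2.57], [-1.31, 4.45], [0, 2.66], [-2.55, 2.55]. Speed limits (rad/s): [2.57, 2.57, 3.14, 3.14, 3.14, 3.14].

INTERFACE

Orientations are given as a rotation vector (axis times angle).
In Python, from cell import manip, inverse_kinematics, cams, order gives the robot as it stands. Calls block until the motion is done:
- manip.move_pose(position, orientation): joint-space move of the TCP to a pose.
- manip.move_linear(position, rate=0.15, rot=None): straight line of the TCP; rot=None keeps the orientation; rate is the mean speed in m/s.
- manip.set_joints(angles): joint-space move.
- manip.set_gripper(opening, force=None): finger opening in m; force is the grip in N (None keeps the last); returns when the fingers have stopped.
- manip.dwell(seconds).
- inverse_kinematics(position, orientation): joint angles nearest the present ones, or None.
- manip.state(): the state.
- cams.capture(name): name is "side" or "top"; returns a dict with "image" (400x640x3 uint8, blue, green, red), "z_map" (400x640 float32, m along the optical axis (not along the pixel's ray), 0 where there is no reading), "intrinsics" (3x3 intrinsics, pixels), "k1" (the pictures are not rectified: a ray, as slopes to the right and down, at radius r is drawn at 1 + k1 r^2 times it, then the intrinsics apply), "position" and "orientation" of the camera in the world. Camera axes: x right, y down, z forward; pixel columns grow to the right and rows downward; lengths in m; the calibration is good to about 2 mm. A picture is of the moment at which its call begins.
A pose or a line that the arm cannot do raises manip.IKError and nothing moves.
- order.close_job(): hands the job in; it is judged then, once.
The state is a dict: "clock": time; "joint_pos": joint angles; "joint_velocities": joint speeds; "tau": joint torques, N m; "tool_pos": TCP position; "tcp_rot": TCP orientation; "contact_force": force on the tool from outside, world axes, zero at the start; "moment": the same for the moment, N m; "gripper_width": finger opening in m; "grasp_force": force on a finger pad.
Only numpy, scipy, OpenCV 4.12 (cv2) and the standard library are available. Lean on these libraries where they do the work, as an engineer would, in place of code of your own. Each camera call takes 0.05 s, during which the arm holds its last target. There are 200 camera calls.

## Working session

There is one attempt and no reset: what is moved stays moved. The work goes in short steps, each a Python script; the robot and the scene stay as the last script left them, time stands still between calls to the robot, and variables do not carry over. Pictures are saved under pics/ and viewed, at most 10 in all, crops included, and the job is handed in when it is done.

```bash
ls; mkdir -p pics; cat > h.py <<'E'
import numpy as np, cv2
from scipy.spatial.transform import Rotation as R
from cell import manip, inverse_kinematics, cams, order
def cap(n,save=None):
    c=cams.capture(n)
    if save: cv2.imwrite('pics/'+save+'.png',c['image'])
    return c
def rot(c):
    o=np.array(c['orientation']); return o if o.shape==(3,3) else R.from_rotvec(o).as_matrix()
def ray(c,uv):
    K=np.array(c['intrinsics']);k=c['k1']
    p=cv2.undistortPoints(np.array(uv,float).reshape(-1,1,2),K,np.array([k,0,0,0,0.]))[:,0]
    d=np.c_[p,np.ones(len(p))]@rot(c).T
    return np.array(c['position']),d
def onplane(c,uv,z):
    o,d=ray(c,uv); return o+d*((z-o[2])/d[:,2])[:,None]
def cloud(c):
    z=c['z_map'];h,w=z.shape;u,v=np.meshgrid(np.arange(w),np.arange(h))
    o,d=ray(c,np.c_[u.ravel(),v.ravel()]); P=o+d*z.ravel()[:,None]; P[z.ravel()==0]=np.nan
    return P.reshape(h,w,3)
def down(yaw): # tool z down, tool y (closing) at yaw from world y
    return (R.from_euler('z',yaw)*R.from_rotvec([0,np.pi,0])).as_rotvec()
def st(): 
    s=manip.state(); print('t',round(s['clock'],2),'p',np.round(s['tool_pos'],4),'F',np.round(s['contact_force'],1),'M',np.round(s['moment'],2),'w',round(s['gripper_width'],4),'g',np.round(s['grasp_force'],1)); return s
E
python3 - <<'E'
from h import *
for n in('top','side'):
    c=cap(n,n+'0'); print(n,c['position'],np.round(c['orientation'],3),c['intrinsics'],c['k1'])
s=st(); print(s['tcp_rot'],s['tau'])
E
```

```text
pics
top [0.23284751 0.01201146 1.11442755] [-2.266  1.925 -0.214] [[361.769911     0.         320.05683816]
 [  0.         361.769911   202.90619517]
 [  0.           0.           1.        ]] -0.014021301493315041
side [-0.71778201  0.3843241   0.62562909] [-1.309  1.777 -1.154] [[473.00112388   0.         321.77793986]
 [  0.         473.00112388 200.14977503]
 [  0.           0.           1.        ]] 0.002568957139956578
t 0.1 p [ 0.2675 -0.6191  0.2375] F [-0.3 -0.5  0.4] M [0.03 0.04 0.  ] w 0.0881 g 0.0
[-3.07458214e+00 -6.35722474e-01  5.19679172e-04] [ 8.34707353e-04 -5.03619576e+01 -3.58071077e+01  7.31486524e-02
  2.33334425e-02 -5.48444439e-05]
```

View pics/top0.png

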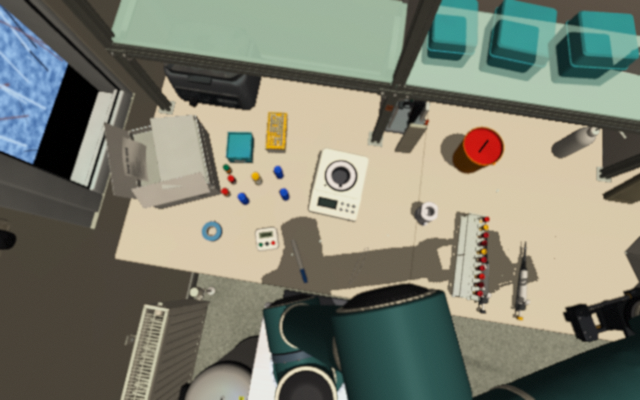

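View pics/side0.png

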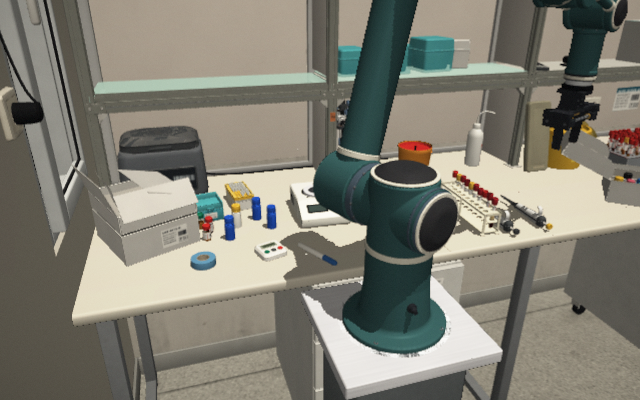

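The top view shows the mixer cup at about (341,175), the block at (428,211), a yellow-capped bottle at (256,176), three blue look-alikes, and the vials near (228,180). In the side view the arm hides the block.

```bash
python3 - <<'E'
from h import *
i=cv2.imread('pics/top0.png')
a=cv2.resize(i[140:225,300:375],None,fx=6,fy=6,interpolation=cv2.INTER_CUBIC)
b=cv2.resize(i[185:235,400:460],(300,255),interpolation=cv2.INTER_CUBIC)
d=cv2.resize(i[155:215,210:300],(300,255-55),interpolation=cv2.INTER_CUBIC)
im=np.zeros((510,760,3),np.uint8); im[:510,:450]=a; im[:255,455:755]=b; im[260:460,455:755]=d
cv2.imwrite('pics/z1.png',im)
c=cams.capture('top');P=cloud(c)
for n,uv in dict(cup=(341,175),block=(428,211),blockr=(432,206),bottle=(256,176),blue=(278,172)).items(): print(n,np.round(P[uv[1],uv[0]],3),np.round(onplane(c,[uv],.07)[0],3))
E
```

```text
cup [ 0.568 -0.006  0.025] [ 0.554 -0.005  0.07 ]
block [ 0.495 -0.284  0.036] [ 0.487 -0.275  0.07 ]
blockr [ 0.502 -0.284  0.075] [ 0.504 -0.285  0.07 ]
bottle [0.51  0.246 0.071] [0.51  0.246 0.07 ]
blue [0.534 0.184 0.065] [0.533 0.184 0.07 ]
```

View pics/z1.png

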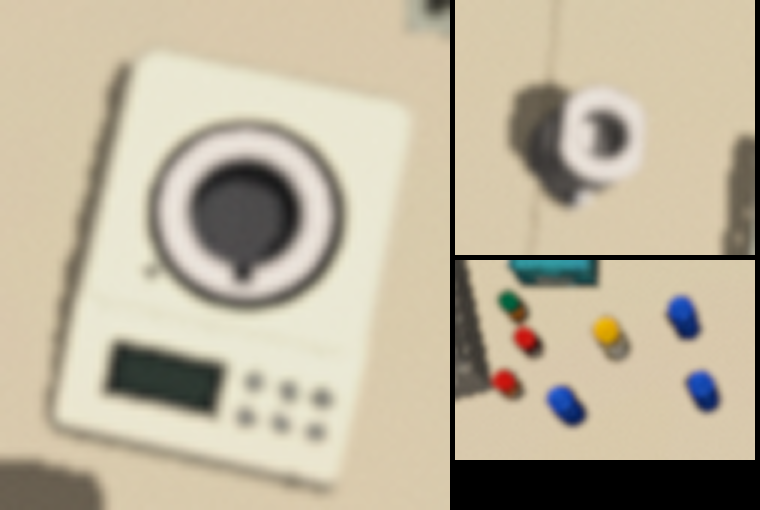

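The crop shows the keyway notch at the bottom of the bore, crop (243,272), with the bore centred near (245,212) and the wedge at (152,270). The block's rib shows as a bright spot at (578,200) below the head. Next I'll measure these.

```bash
python3 - <<'E'
from h import *
c=cams.capture('top');im=c['image']
S=8
def up(x0,y0,x1,y1):
    return cv2.resize(im[y0:y1,x0:x1],None,fx=S,fy=S,interpolation=cv2.INTER_CUBIC)
def uv(p,x0,y0): return (np.array(p,float)+.5)/S-.5+[x0,y0]
def circ(P):
    A=np.c_[2*P[:,:2],np.ones(len(P))]; s=np.linalg.lstsq(A,(P[:,:2]**2).sum(1),rcond=None)[0]
    r=np.sqrt(s[2]+s[0]**2+s[1]**2); return s[:2],r,np.std(np.hypot(*(P[:,:2]-s[:2]).T)-r)
# cup
a=up(320,155,362,197).astype(int)
g=cv2.cvtColor(a.astype(np.uint8),cv2.COLOR_BGR2GRAY)
m=((g<150)).astype(np.uint8)
cs,_=cv2.findContours(m,cv2.RETR_CCOMP,cv2.CHAIN_APPROX_NONE)
for q in cs:
    if len(q)<150: continue
    P=onplane(c,uv(q[:,0],320,155),.067); k,r,e=circ(P); 
    for _ in range(6):
        w=abs(np.hypot(*(P[:,:2]-k).T)-r)<.0015; k2,r2,e2=circ(P[w]) if w.sum()>20 else (k,r,e); k,r,e=k2,r2,e2
    rr=np.hypot(*(P[:,:2]-k).T); ang=np.arctan2(*(P[:,:2]-k).T[::-1])
    o=rr>r+.004
    print('cup',len(q),k.round(4),r.round(4),e.round(4), 'key', rr.max().round(4), ang[rr.argmax()].round(3), np.unwrap(ang[o]%(2*np.pi)).mean().round(3) if o.any() else None, w.sum())
# wedge / block pictures
b=up(412,195,446,232); g=cv2.cvtColor(b,cv2.COLOR_BGR2GRAY); hs=cv2.cvtColor(b,cv2.COLOR_BGR2HSV)
m=((g>175)&(hs[...,1]<45)).astype(np.uint8)
cs,_=cv2.findContours(m,cv2.RETR_CCOMP,cv2.CHAIN_APPROX_NONE)
for q in cs:
    if len(q)<25: continue
    p=uv(q[:,0],412,195); P=onplane(c,p,.073); k,r,e=circ(P); print('block',len(q),p.mean(0).round(2),k.round(4),r.round(4),e.round(4),cv2.minAreaRect((P[:,:2]*1e3).astype(np.float32)), 'as z.045',onplane(c,p,.045).mean(0).round(4))
v=np.concatenate([cv2.resize(b,None,fx=1.4,fy=1.4),cv2.resize(cv2.merge([m*255]*3),None,fx=1.4,fy=1.4)],1)
cv2.imwrite('pics/z2.png',v); print(v.shape)
# bottle
b=up(245,163,268,190); hs=cv2.cvtColor(b,cv2.COLOR_BGR2HSV); m=((abs(hs[...,0].astype(int)-23)<8)&(hs[...,1]>170)).astype(np.uint8)
cs,_=cv2.findContours(m,cv2.RETR_EXTERNAL,cv2.CHAIN_APPROX_NONE); q=max(cs,key=len); P=onplane(c,uv(q[:,0],245,163),.068);print('bottle',circ(P),P.min(0),P.max(0))
h=cv2.cvtColor(im,cv2.COLOR_BGR2HSV)
sm=((h[...,1]>150)&(h[...,2]>60)).astype(np.uint8); sm[:150]=0;sm[220:]=0;sm[:,:215]=0;sm[:,300:]=0
n,l,s,ce=cv2.connectedComponentsWithStats(sm)
for i in range(1,n):
    if s[i,4]>8: print(s[i,4],onplane(c,[ce[i]],.04)[0].round(3))
E
```

```text
cup 440 [ 0.5555 -0.0036] 0.0287 0.0003 key 0.0369 -3.039 3.243 394
cup 1242 [ 0.5528 -0.0016] 0.0472 0.0007 key 0.0522 -1.161 5.111 517
block 99 [425.4  224.31] [ 0.4457 -0.2701] 0.0058 0.0017 ((445.16314697265625, -270.5366516113281), (7.617495536804199, 16.39635467529297), 62.15715789794922) as z.045 [ 0.4512 -0.2779  0.045 ]
block 450 [429.81 210.63] [ 0.4881 -0.279 ] 0.0279 0.0018 ((487.6469421386719, -279.239501953125), (49.50599670410156, 59.76902389526367), 88.42658996582031) as z.045 [ 0.495 -0.287  0.045]
block 232 [429.99 210.77] [ 0.4877 -0.28  ] 0.0141 0.002 ((487.9234313964844, -280.8499755859375), (30.87737274169922, 25.29000473022461), 15.05124568939209) as z.045 [ 0.4946 -0.2876  0.045 ]
(414, 762, 3)
bottle (array([0.50989753, 0.24942033]), np.float64(0.011291693043666517), np.float64(0.0008133241355823238)) [0.49780592 0.23786085 0.068     ] [0.52176798 0.26072267 0.068     ]
219 [0.579 0.319 0.04 ]
25 [0.527 0.346 0.04 ]
58 [0.543 0.188 0.04 ]
49 [0.517 0.255 0.04 ]
34 [0.498 0.328 0.04 ]
40 [0.454 0.338 0.04 ]
56 [0.477 0.158 0.04 ]
58 [0.442 0.278 0.04 ]
```

View pics/z2.png

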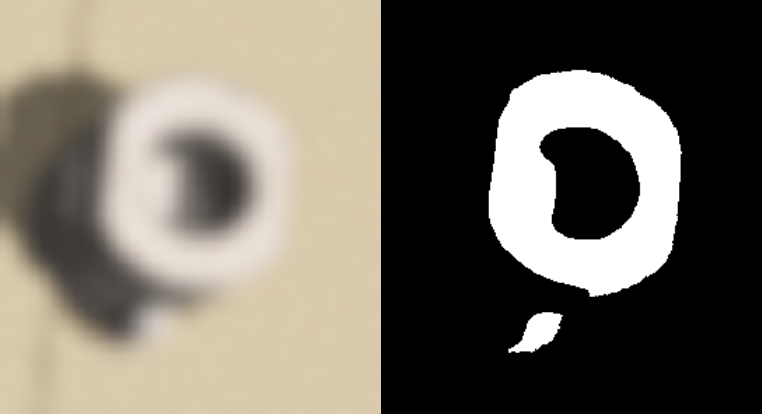

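The block centre is about (0.488,-0.279) with yaw about -0.03. The bore centre is about (0.5555,-0.0036), with the keyway near 3.24 rad. I'll grasp the block now.

```bash
python3 - <<'E'
from h import *
c=cams.capture('top'); print('wedge',onplane(c,[(325.0,184.6)],.062)[0].round(4))
yaw=-.03; x,y=.488,-.279
for p,w in(((x,y,.13),yaw),((.5555,-.0036,.15),.1),((.5555,-.0036,.15),.1+np.pi),((x,y,.13),yaw+np.pi)):
    print(w,np.round(inverse_kinematics(p,down(w)),2))
manip.move_pose([x,y,.13],down(yaw)); st()
manip.move_linear([x,y,.075]); s=st()
manip.move_linear([x,y,.0495],rate=.05); s=st()
manip.set_gripper(.04,force=40); s=st()
manip.move_linear([x,y,.16]); manip.dwell(.2); st()
cap('side','side1'); cap('top','top1')
E
```

```text
wedge [0.5193 0.0379 0.062 ]
-0.03 [-0.56  0.15  1.96  0.    1.04 -2.1 ]
0.1 [-0.05  0.11  1.95  0.    1.08 -1.72]
3.241592653589793 [-0.05  0.11  1.95 -0.    1.08  1.42]
3.1115926535897933 [-0.56  0.15  1.96  0.    1.04  1.04]
t 2.04 p [ 0.4882 -0.2795  0.1303] F [ 0.2 -0.4 -0.7] M [ 0.06 -0.12 -0.04] w 0.0879 g 0.0
t 2.56 p [ 0.4879 -0.2793  0.0749] F [ 0.6 -1.1  0.9] M [ 0.09 -0.12 -0.05] w 0.0879 g 0.0
t 3.22 p [ 0.4879 -0.2789  0.0493] F [-0.3  0.1 -0.2] M [ 0.02 -0.13 -0.02] w 0.0882 g 0.0
t 3.9 p [ 0.4881 -0.2786  0.0496] F [-0.2  2.4  2.1] M [ 0.49 -0.19  0.01] w 0.048 g 39.9
t 4.98 p [ 0.4871 -0.2785  0.1585] F [-0.6 -0.2 -3.3] M [ 0.05 -0.14  0.01] w 0.0478 g 39.9
```

The block is held at a width of 48 mm on its flats and lifted, about 0.35 kg. Next I'll carry it above the cup and look.

```bash
python3 - <<'E'
from h import *
x,y=.5555,-.0036
manip.move_pose([x,y,.15],down(.1)); manip.dwell(.3); st()
a=cap('side')['image'][140:270,240:420]; b=cap('top')['image'][130:230,290:390]
im=np.zeros((600,800,3),np.uint8)
a=cv2.resize(a,(415,300),interpolation=cv2.INTER_CUBIC);b=cv2.resize(b,(370,370),interpolation=cv2.INTER_CUBIC)
im[:300,:415]=a; im[:370,420:790]=b; cv2.imwrite('pics/z3.png',im[:375])
E
```

```text
t 6.47 p [ 0.5555 -0.0047  0.1501] F [ 0.   0.4 -2.8] M [ 0.06 -0.16 -0.01] w 0.0476 g 39.9
```

View pics/z3.png

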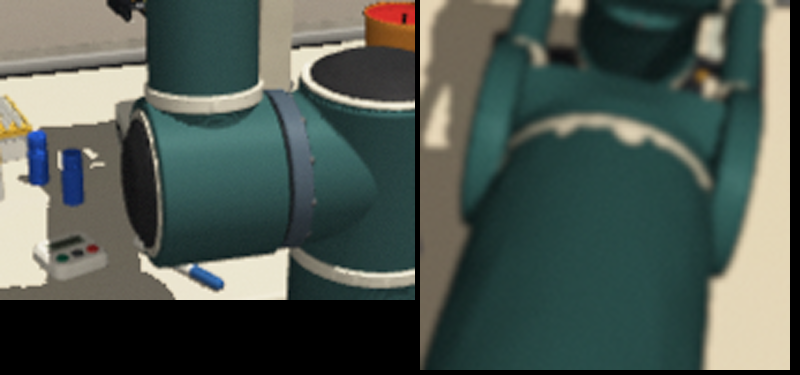

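The arm hides the cup in both views, so from here I go by feel, descending in small steps with force checks.

```bash
cat >> h.py <<'E'
def wr(n=6,dt=.02):
    L=[]
    for _ in range(n):
        manip.dwell(dt); s=manip.state(); L.append(np.r_[s['contact_force'],s['moment'],s['tool_pos']])
    return np.mean(L,0)
E
python3 - <<'E'
from h import *
x,y=.5555,-.0036
manip.move_linear([x,y,.122]); manip.dwell(.2); b=wr(); np.save('b.npy',b); print(b.round(2),manip.state()['clock'])
for z in np.arange(.119,.1065,-.0015):
    manip.move_linear([x,y,z],rate=.03); w=wr(4); d=w-b
    print(round(z,4),w[6:].round(4),'dF',d[:3].round(1),'dM',d[3:6].round(2))
    if abs(d[2])>5 or np.hypot(d[0],d[1])>6: break
print(manip.state()['clock'])
E
```

```text
[-0.35  0.14 -3.39  0.05 -0.14 -0.01  0.56 -0.    0.12] 7.2083
0.119 [ 0.5553 -0.0036  0.1189] dF [ 0.3  0.1 -0.3] dM [ 0.03 -0.04 -0.02]
0.1175 [ 0.5554 -0.0036  0.1174] dF [ 0.8 -0.3 -0.2] dM [ 0.   -0.01  0.02]
0.116 [ 0.5554 -0.0036  0.1159] dF [ 0.6 -0.3  0.2] dM [ 0.03 -0.01 -0.01]
0.1145 [ 0.5554 -0.0036  0.1144] dF [ 0.1 -0.3 -0.2] dM [0.   0.01 0.01]
0.113 [ 0.5554 -0.0036  0.1129] dF [ 0.4 -0.3 -0.3] dM [ 0.01 -0.01  0.03]
0.1115 [ 0.5554 -0.0036  0.1114] dF [ 0.2  0.1 -0.4] dM [ 0.01 -0.02 -0.01]
0.11 [ 0.5554 -0.0036  0.1099] dF [ 0.4 -0.2  0.2] dM [ 0.02 -0.06  0.01]
0.1085 [ 0.5555 -0.0036  0.1084] dF [ 0.5 -0.1  0.3] dM [ 0.02 -0.02  0.01]
0.107 [ 0.5555 -0.0036  0.1069] dF [ 0.8  0.  -0.2] dM [ 0.04 -0.03 -0.  ]
10.0583
```

The foot is in the bore with no contact. I'll go on down to where the rib meets the keyway.

```bash
python3 - <<'E'
from h import *
x,y=.5555,-.0036; b=np.load('b.npy')
for z in np.arange(.1055,.0715,-.0015):
    manip.move_linear([x,y,z],rate=.03); w=wr(4); d=w-b
    print(round(z,4),w[6:].round(4),'dF',d[:3].round(1),'dM',d[3:6].round(2))
    if abs(d[2])>4 or np.hypot(d[0],d[1])>5: break
print(manip.state()['clock'])
E
```

```text
0.1055 [ 0.5554 -0.0036  0.1054] dF [ 0.5 -0.   0.1] dM [ 0.02 -0.02  0.  ]
0.104 [ 0.5554 -0.0036  0.1039] dF [ 0.5 -0.2 -0.6] dM [ 0.02 -0.01  0.02]
0.1025 [ 0.5555 -0.0036  0.1024] dF [ 0.9 -0.2 -0. ] dM [ 0.03 -0.05  0.  ]
0.101 [ 0.5555 -0.0036  0.1009] dF [ 0.4  0.1 -0.3] dM [ 0.05 -0.06 -0.  ]
0.0995 [ 0.5555 -0.0036  0.0994] dF [ 0.1  0.2 -0.5] dM [ 0.06 -0.07  0.  ]
0.098 [ 0.5555 -0.0036  0.0979] dF [ 0.5 -0.1 -0.5] dM [ 0.04 -0.07  0.03]
0.0965 [ 0.5555 -0.0036  0.0964] dF [ 0.9 -0.1 -0.6] dM [ 0.06 -0.08 -0.01]
0.095 [ 0.5555 -0.0036  0.0949] dF [ 0.6 -0.1 -0.6] dM [ 0.06 -0.07 -0.03]
0.0935 [ 0.5555 -0.0036  0.0934] dF [ 0.8 -0.2 -1. ] dM [ 0.04 -0.07  0.01]
0.092 [ 0.5555 -0.0036  0.0919] dF [ 1.1 -0.1 -0.7] dM [ 0.06 -0.11  0.01]
0.0905 [ 0.5555 -0.0036  0.0904] dF [ 1.2 -0.1 -0. ] dM [ 0.04 -0.14 -0.01]
0.089 [ 0.5555 -0.0036  0.0889] dF [ 0.7  0.4 -0.4] dM [ 0.04 -0.14 -0.02]
0.0875 [ 0.5555 -0.0036  0.0874] dF [ 0.9  0.1 -0.6] dM [ 0.06 -0.17  0.02]
0.086 [ 0.5555 -0.0036  0.0859] dF [ 1.2 -0.  -0.3] dM [ 0.07 -0.13  0.02]
0.0845 [ 0.5555 -0.0036  0.0844] dF [ 0.8  0.6 -0.2] dM [ 0.06 -0.19  0.03]
0.083 [ 0.5555 -0.0036  0.0829] dF [ 1.   0.5 -0.7] dM [ 0.08 -0.2   0.01]
0.0815 [ 0.5555 -0.0036  0.0814] dF [ 1.4  0.5 -0.6] dM [ 0.06 -0.21 -0.02]
0.08 [ 0.5555 -0.0036  0.0799] dF [ 0.9 -0.  -0.7] dM [ 0.08 -0.23  0.  ]
0.0785 [ 0.5555 -0.0036  0.0784] dF [ 1.6 -0.  -0.2] dM [ 0.08 -0.25  0.02]
0.077 [ 0.5555 -0.0036  0.0769] dF [ 0.9 -0.  -0.7] dM [ 0.09 -0.21  0.  ]
0.0755 [ 0.5555 -0.0036  0.0754] dF [ 1.6  0.5 -0.8] dM [ 0.11 -0.25  0.02]
0.074 [ 0.5555 -0.0036  0.0739] dF [ 1.4  0.2 -0.8] dM [ 0.08 -0.27  0.03]
0.0725 [ 0.5555 -0.0036  0.0724] dF [ 1.3  0.7 -0.6] dM [ 0.08 -0.25 -0.01]
17.3417
```

It slid in cleanly. The last step is to lower it by half-millimetres onto the floor.

```bash
python3 - <<'E'
from h import *
x,y=.5555,-.0036; b=np.load('b.npy')
for z in np.arange(.072,.0678,-.0005):
    manip.move_linear([x,y,z],rate=.02); w=wr(4); d=w-b
    print(round(z,4),w[6:].round(4),'dF',d[:3].round(1),'dM',d[3:6].round(2))
    if d[2]>5: break
print(manip.state()['clock'])
E
```

```text
0.072 [ 0.5555 -0.0036  0.072 ] dF [ 1.2  0.4 -0.2] dM [ 0.11 -0.18 -0.01]
0.0715 [ 0.5556 -0.0036  0.0716] dF [1.2 0.2 0.9] dM [ 0.06 -0.12 -0.01]
0.071 [ 0.5557 -0.0036  0.0715] dF [-0.2  0.6  5.6] dM [ 0.03  0.13 -0.01]
18.2917
```

The floor contact came at a TCP height of 0.0715, which is exactly the home height. I'll release, grasp the bottle, and look at the seated block.

```bash
python3 - <<'E'
from h import *
manip.set_gripper(.075); st()
manip.move_linear([.5555,-.0036,.17],rate=.12)
x,y=.5099,.2494
manip.move_pose([x,y,.14],down(0.)); manip.set_gripper(.052); st()
c=cap('top','top2')
cv2.imwrite('pics/z4.png',cv2.resize(c['image'][140:225,215:375],None,fx=4.5,fy=4.5,interpolation=cv2.INTER_CUBIC))
manip.move_linear([x,y,.08],rate=.15); st()
manip.move_linear([x,y,.0435],rate=.05); st()
E
```

```text
t 18.87 p [ 0.5555 -0.0036  0.0709] F [-1.   0.5 -0.2] M [ 0.02 -0.17  0.  ] w 0.0751 g 0.0
t 21.38 p [0.5101 0.2491 0.1401] F [0.9 0.4 0.1] M [ 0.07 -0.11 -0.03] w 0.052 g 0.0
t 21.98 p [0.5099 0.2495 0.08  ] F [-0.2  0.1 -0.3] M [ 0.09 -0.1   0.04] w 0.0522 g 0.0
t 22.86 p [0.5101 0.2495 0.0436] F [-0.1  0.8 -0.2] M [ 0.07 -0.14 -0.04] w 0.0521 g 0.0
```

View pics/z4.png

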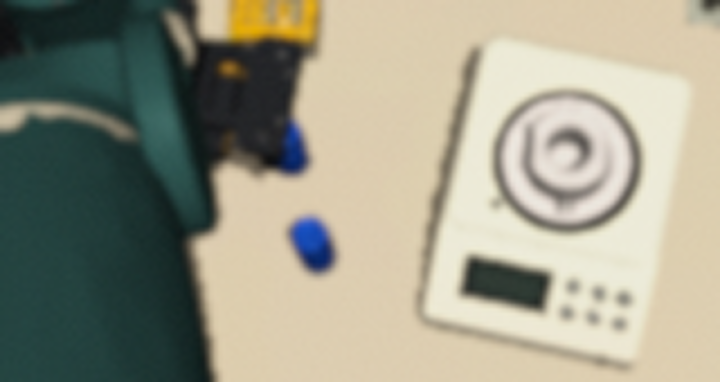

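The picture shows the block seated in the cup, with its hole at crop (567,152) and its rib in the keyway. I'll grip the bottle and carry it over.

```bash
python3 - <<'E'
from h import *
c=dict(cams.capture('top'));i=cv2.imread('pics/top2.png')
print('hole',onplane(c,[(567/4.5-.5+215+.1,152/4.5+140-.4)],.095).round(4))
x,y=.5101,.2494
manip.set_gripper(.015,force=20); s=st()
manip.move_linear([x,y,.17]); manip.dwell(.2); st()
c=cap('top'); P=cloud(c)
Q=P[160:190,325:358].reshape(-1,3); t=Q[(Q[:,2]>.085)&(Q[:,2]<.11)]; print('blocktop',len(t),np.median(t[:,2]),((t.min(0)+t.max(0))/2).round(4),t.mean(0).round(4))
E
```

```text
hole [[ 0.5514 -0.0027  0.095 ]]
t 23.43 p [0.51   0.2495 0.0437] F [ 0.2 -0.3  0.2] M [ 0.06 -0.11  0.02] w 0.0256 g 19.9
t 24.62 p [0.5093 0.249  0.1686] F [-0.8  0.4  0.3] M [ 0.07 -0.12 -0.  ] w 0.0249 g 19.9
blocktop 204 0.09509454727942113 [ 0.5558 -0.0046  0.0925] [ 0.5548 -0.0045  0.0945]
```

The block top reads z = 0.0951, which is home. Inserting the bottle now.

```bash
python3 - <<'E'
from h import *
x,y=.5552,-.004
manip.move_pose([x,y,.17],down(0.1)); manip.move_linear([x,y,.145]); manip.dwell(.2); b=wr(); np.save('b2.npy',b); st()
z=.143
while z>.0975:
    manip.move_linear([x,y,z],rate=.03); w=wr(3); d=w-b
    print(round(z,4),w[6:].round(4),'dF',d[:3].round(1),'dM',d[3:6].round(2))
    if d[2]>4 or np.hypot(d[0],d[1])>4: break
    z-=.002 if z>.102 else .0005
st()
E
```

```text
t 26.29 p [ 0.5558 -0.0038  0.1459] F [ 0.1 -0.1 -0.4] M [ 0.06 -0.13  0.03] w 0.0255 g 19.9
0.143 [ 0.5551 -0.0041  0.143 ] dF [-0.4  0.2 -0.3] dM [0.01 0.03 0.03]
0.141 [ 0.5551 -0.004   0.1408] dF [-0.1  0.3 -0.3] dM [ 0.01  0.01 -0.02]
0.139 [ 0.5551 -0.004   0.1388] dF [ 0.2 -0.2 -0.6] dM [ 0.    0.02 -0.  ]
0.137 [ 0.5551 -0.004   0.1369] dF [ 0.  -0.3  0. ] dM [-0.02  0.04  0.  ]
0.135 [ 0.5548 -0.0041  0.1348] dF [-1.  -0.5 -0. ] dM [-0.1   0.16  0.02]
0.133 [ 0.5549 -0.004   0.1325] dF [-0.7 -0.6 -0.6] dM [-0.13  0.17  0.  ]
0.131 [ 0.555  -0.004   0.1307] dF [-0.7 -0.3 -0.7] dM [-0.13  0.21 -0.  ]
0.129 [ 0.5551 -0.004   0.1288] dF [-1.3 -0.5 -0.6] dM [-0.11  0.23 -0.  ]
0.127 [ 0.5551 -0.004   0.1268] dF [-0.7 -0.5 -0.5] dM [-0.12  0.18  0.01]
0.125 [ 0.5551 -0.004   0.1248] dF [-0.6 -0.7 -1.1] dM [-0.13  0.23  0.01]
0.123 [ 0.5551 -0.004   0.1228] dF [-0.9 -0.4 -0.6] dM [-0.15  0.22  0.01]
0.121 [ 0.5551 -0.004   0.1208] dF [-0.7 -0.5 -0.8] dM [-0.1   0.22 -0.01]
0.119 [ 0.5551 -0.004   0.1188] dF [-1.1 -0.3 -1. ] dM [-0.12  0.24 -0.03]
0.117 [ 0.5551 -0.004   0.1168] dF 
[... 483 characters left out ...]
-0.  ]
0.103 [ 0.5551 -0.004   0.1028] dF [-1.4 -0.7 -0.7] dM [-0.11  0.24 -0.04]
0.101 [ 0.5551 -0.004   0.1008] dF [-1.2 -0.5 -0.7] dM [-0.1   0.27 -0.03]
0.1005 [ 0.5552 -0.004   0.1005] dF [-1.7 -0.2 -0.5] dM [-0.11  0.3   0.01]
0.1 [ 0.5552 -0.004   0.1   ] dF [-2.3 -0.4  0.7] dM [-0.07  0.36 -0.03]
0.0995 [ 0.5552 -0.004   0.0995] dF [-1.  -0.4  1. ] dM [-0.11  0.34  0.01]
0.099 [ 0.5552 -0.004   0.0989] dF [-2.1 -0.4  0.9] dM [-0.11  0.3  -0.  ]
0.0985 [ 0.5553 -0.004   0.0987] dF [-2.3 -0.2  2.9] dM [-0.16  0.4  -0.02]
0.098 [ 0.5556 -0.004   0.0986] dF [-3.  -0.7  4.9] dM [-0.15  0.5   0.  ]
t 34.69 p [ 0.5556 -0.004   0.0986] F [-2.7 -0.6  4.8] M [-0.06  0.35 -0.02] w 0.0256 g 19.9
```

The bottle bottomed at a TCP height of 0.0986, against 0.0985 expected. I'll release, retreat and verify.

```bash
python3 - <<'E'
from h import *
manip.set_gripper(.05); st()
manip.move_linear([.5552,-.004,.2]); manip.set_joints([-1.2,.264,1.604,0,1.274,-.037]); st()
c=cap('top'); P=cloud(c)
Q=P[155:195,320:362].reshape(-1,3)
t=Q[(Q[:,2]>.085)&(Q[:,2]<.105)]; u=Q[Q[:,2]>.112]
print('block',len(t),np.median(t[:,2]),t.mean(0).round(4),'bottle',len(u),np.median(u[:,2]),u[:,2].max(),u.mean(0).round(4))
d=cap('side')
im=np.zeros((420,790,3),np.uint8)
im[:,:390]=cv2.resize(c['image'][140:225,215:375],(390,420*0+207),interpolation=cv2.INTER_CUBIC).repeat(1,0)[np.minimum(np.arange(420),206)]
im[:,395:785]=cv2.resize(d['image'][150:280,200:340],(390,420),interpolation=cv2.INTER_CUBIC); cv2.imwrite('pics/z5.png',im)
E
```

```text
t 35.23 p [ 0.5552 -0.004   0.0979] F [-0.4  0.2 -0.3] M [ 0.06 -0.13  0.04] w 0.0498 g 0.0
t 38.48 p [ 0.2684 -0.619   0.2385] F [-0.2  0.1  0.3] M [-0.   -0.02  0.02] w 0.0499 g 0.0
block 194 0.09533568298841799 [ 0.5518 -0.0045  0.095 ] bottle 64 0.12265923653228034 0.12721437161844962 [ 0.5558 -0.0036  0.1216]
```

View pics/z5.png

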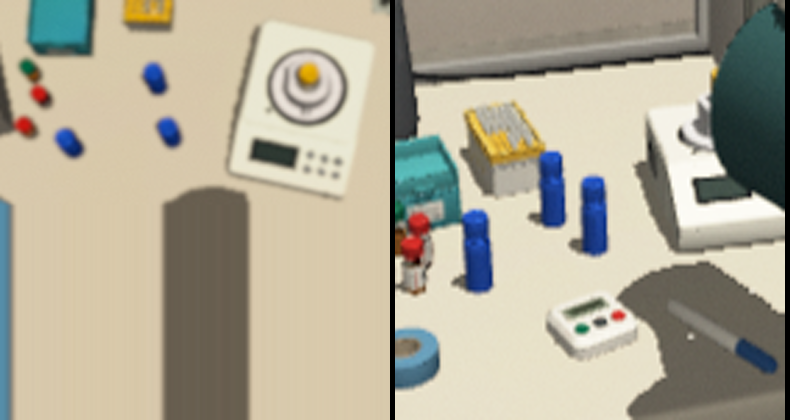

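The yellow-capped bottle stands in the block at crop (308,73). Its top is at 0.1227 against 0.123 expected, and the block top is at 0.095. The vials, the timer and the blue look-alikes are where they were.

```bash
python3 -c "
from h import *
print(order.close_job())"
```

```text
the job is handed in; nothing more can be done
None
```

The heating block is fully home on the cup's floor and the reagent bottle stands all the way down in its hole; the vials and timer were not touched, and the job was handed in at about 39 s of the 72 s allowed.

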